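# Screw down the casserole's winged lid knob

## Robot

A 7-joint arm with a two-finger parallel gripper is mounted at the origin on the work surface. World frame = base frame: x ahead of the robot, y to its left, z up, the work surface at z = 0. Lengths are in m, angles in rad, forces in N, time in s.
With the tool pointing down it reaches from about 0.425 to 0.875 m from the base axis. Payload 4.7 kg.
Tool frame: the origin (TCP) lies midway between the tips of the shut fingers; the grasp point (between the pads) lies 19 mm behind it; y points along the fingers, z is the direction in which the jaws open and shut, and the axes are right-handed (so a half turn about y gives the same grasp; the last joint's range is limited). The gripper opens to 87 mm and grips with 3 to 60 N. Pads are 19 mm wide; open, the fingers measure 117 mm over their backs; the gripper's body (75 mm by 190 mm) begins 51 mm behind the grasp point.
Start: joints at [1.359, 0.321, -0.07, 1.45, 0.023, 1.371, -0.057], TCP at [0.146, -0.634, 0.223] pointing down, gripper open.
Joint ranges: [-2.86, 2.86], [-0.3, 2.09], [-1.38, 1.24], [0.06, 2.45], [-1.56, 4.7], [0.09, 2.05], [-2.69, 2.69]. Speed limits (rad/s): [2.57, 2.57, 3.14, 3.14, 3.14, 3.14, 3.14].

## Interface

Orientations are given as a rotation vector (axis times angle).
In Python, from bench import ctrl gives the robot as it stands.
- The arm moves only by the tool play_rows, never from a script. Its arguments are lists of equal length, an entry for each row: "translation": the shift along the tool's x, y, z in mm, a list of three; "turn": the turn, a rotation vector about the tool's x, y, z in rad, a list of three; "fingers": the opening, from -1 (shut) to 1 (fully open), so that 0 is half open. In form: {"translation": [[dx, dy, dz], ...], "turn": [[wx, wy, wz], ...], "fingers": [fingers, ...]}. A call has exactly 10 rows; each row shifts and turns the commanded pose from where the row before left it, along the tool's axes as they then stand; what a row does not reach is not made up. A row lasts 1/12 s, in which the tool goes at most 41.7 mm and 7.16 degrees, less where a joint would pass 70% of its speed; a pose out of reach is approached as far as the arm can. A call with a gripper value outside its range is refused whole. The fingers move at their own pace and stop on an object; "grip_force" is the grip in N (left out, the last holds). Time passes only in rows, so rows that do not move let the fingers close, or fill a call up. It gives the time, the measured TCP pose, the force and the opening at its end, in the units of the state.
- ctrl.get_state(): the state, without advancing time (a new reading comes with each control period).
- ctrl.get_image(name): name is "scene" or "side" or "wrist"; returns the picture (480x640x3 uint8, blue, green, red); there is no depth.
- ctrl.camera_info(name): a dict with "camera_matrix" (3x3 intrinsics, pixels), "k1" (the pictures are not rectified: a ray, as slopes to the right and down, at radius r is drawn at 1 + k1 r^2 times it, then the intrinsics apply), "R" (3x3) and "t" (3): a world point X has camera coordinates R X + t. Camera axes: x right, y down, z forward; pixel columns grow to the right and rows downward; lengths in m; the calibration is good to about 2 mm. A picture is of the moment at which its call begins: read the wrist's pose just before it. camera_info takes no time and is no camera call; for the wrist camera it gives the pose at the moment of the call.
- ctrl.close_job(): hands the job in, once; it reports no verdict.
The state is a dict: "time": time; "joint_positions": joint angles; "qd": joint speeds; "joint_torque": joint torques, N m; "position": TCP position; "tool_rot": TCP orientation; "ft_force": force on the tool from outside, world axes, zero at the start; "torque": the same for the moment, N m; "grip_width": opening from 0.0 (shut) to 1.0 (fully open).
Only numpy, scipy, OpenCV 4.12 (cv2) and the standard library are available. Lean on these libraries where they do the work, as an engineer would, in place of code of your own. Each camera call takes 0.05 s, during which the arm holds its last target.

## Task

Lock the casserole's lid: with a fingertip, gently push the wings of the loose knob round clockwise (seen from above), stroke after stroke, until the knob is fully home against its stop and the orange wing points at the orange dot on the lid. Do not lift or tip the casserole or push it out of its place, and leave everything else on the sideboard where it is.

Things in the scene. Friction and masses are not known exactly. Their poses are not given: they have to be found in the camera images.
- casserole: Round cream insulated casserole, loose and upright, about 1.8 kg: a light push leaves it in place, about 6 N slides it. 215 mm across; flat lid top (176 mm across) 108 mm above the sideboard. Teal side handles on its +y and -y sides reach 127 mm from the axis, 49 to 63 mm high. Origin: centre of the underside; z up; the post of the lid's grip is on its -x side.
- grip_bar (a point): Mid-length of the lid's fixed teal carrying grip (top of its bar, 58 mm above the lid top). A post, 72 to 88 mm from the axis on the casserole's -x side, carries a bar 12 mm wide that runs over the knob to 5 mm short of its axis, 44 to 58 mm above the lid top. A finger down at the wings cannot pass the bar: raise it and set it behind another wing.
- knob_centre (a point): Point on the knob's vertical axis at mid-height of the wings, 19 mm above the lid top (127 mm above the casserole's underside). Axes as the casserole's.
- wing_knob (a joint): Knob angle, rad, growing clockwise seen from above: 0 = loose stop, 5.0 = locked (hard stop). Light friction (1 N at a wing); stays where left, never rises. White hub 26 mm across, 34 high; 3 upright wings 120 deg apart (1 orange, 2 teal), 9 mm thick, out to 48 mm from the axis, 6 to 32 mm above the lid top. Orange wing direction, anticlockwise from casserole +x = 5.0 - value.
- orange_tip (a point): Outer end of the orange wing, 48 mm from the knob's axis, at mid-height of the wing.
- lock_mark (a point): Orange dot, 14 mm across, flat on the lid top, 66 mm from the axis on the casserole's +x side (opposite the post of the carrying grip). The orange wing points at it when locked. Axes as the casserole's.
- kids_bottle: Pastel pink plastic kids' bottle with white push-button cap, 66 mm across, 154 mm high (upright; origin at the centre of its underside). A bystander: leave alone.
- salt_shaker: Glass salt shaker with steel top, 48 mm across, 77 mm high (upright; origin at the centre of its underside). A bystander: leave alone.
- chutney_jar: Amber glass jar with a yellow lid, 68 mm across, 95 mm high (upright; origin at the centre of its underside). A bystander: leave alone.
- katori: Small open steel bowl, 90 mm across, 36 mm high (upright; origin at the centre of its underside). A bystander: leave alone.
- tumbler: Open steel tumbler, 72 mm across, 95 mm high (upright; origin at the centre of its underside). A bystander: leave alone.
- dessert_spoon: Steel dessert spoon 170 mm long lying flat along its x. A bystander: leave alone.

How it is judged:
At the end, for the whole second after the job is handed in: The knob is home: joint wing_knob within 0.17 rad (10 degrees) of its 5.0 rad stop and still; the casserole stands upright within 30 mm of its place, its orange dot within 35 mm of where it was; every bystander within 25 mm of its place (value of joint wing_knob above 4.83 rad and velocity of joint wing_knob between -0.05 and 0.05 rad/s and distance of casserole from where it was at the start of the episode below 0.03 m and distance of lock_mark from where it was at the start of the episode below 0.035 m and height (world z) of casserole below 0.008 m and angle between casserole's own z axis and vertical below 0.05 rad and linear speed of casserole below 0.01 m/s and distance of each of kids_bottle, salt_shaker, chutney_jar, katori, dessert_spoon, tumbler from where it was at the start of the episode below 0.025 m); the robot touches nothing.
It fails at once if a bystander is moved, lifted or knocked (over 25 mm) or an upright one tipped over (distance of any of kids_bottle, salt_shaker, chutney_jar, katori, dessert_spoon, tumbler from where it was at the start of the episode above 0.025 m or angle between any of kids_bottle, salt_shaker, chutney_jar, katori, tumbler's own z axis and vertical above 0.5 rad).
It fails at once if the casserole is lifted (over 8 mm) or tipped (over 0.1 rad) (height (world z) of casserole above 0.008 m or angle between casserole's own z axis and vertical above 0.1 rad).
It fails at once if the casserole is pushed out of its place (over 30 mm) or swung round (its orange dot over 35 mm from where it was) (distance of casserole from where it was at the start of the episode above 0.03 m or distance of lock_mark from where it was at the start of the episode above 0.035 m).
It fails at once if the fingers press on the casserole or its knob with more than 35 N (contact force between the fingers and casserole above 35 N).
It also fails if it takes over 54 s, if anything falls off the work surface, if the arm or the gripper's body presses on something with over 40 N, if the wrist force passes 120 N, or if a joint passes its speed limit or range.

## Working session

There is one attempt and no reset: what is moved stays moved. The work goes in short steps, Python scripts to look and compute and a tool call to move; the robot and the scene stay as the last step left them, time stands still between calls to the robot, and variables do not carry over. Pictures are saved under pics/ and viewed, and the job is handed in when it is done.

Besides the shell and the picture viewer there is one more tool, called after "Emit:" in YAML: its name, and indented under it one key for each argument. play_rows: Moves the arm, as the interface text tells. Its arguments: {"type":"object","properties":{"translation":{"type":"array"},"turn":{"type":"array"},"fingers":{"type":"array"},"grip_force":{"type":"number"}},"required":["translation","turn","fingers"]}

```bash
ls; mkdir -p pics; python3 - <<'E'
from bench import ctrl
import cv2
s=ctrl.get_state(); print(s)
for n in ("scene","side","wrist"):
    i=ctrl.camera_info(n); print(n,i)
    cv2.imwrite(f"pics/{n}0.png",ctrl.get_image(n))
E
```

```text
pics
{'time': 0.0, 'joint_positions': array([ 1.3590692 ,  0.32184249, -0.07010365,  1.45170322,  0.0226033 ,
        1.37079536, -0.05691751]), 'qd': array([-1.37689001e-03,  8.52698868e-04,  1.58396288e-03,  4.32327176e-04,
       -2.13064377e-03,  4.10437270e-05, -1.44964809e-04]), 'joint_torque': array([-7.83004598e-04, -4.91286743e+01, -4.04282100e-01, -3.12535787e+01,
       -6.41412777e-02,  4.35484049e-02,  1.28692800e-04]), 'position': array([ 0.14537707, -0.63295104,  0.22143485]), 'tool_rot': array([-0.23873041,  2.10406966, -2.09997582]), 'ft_force': array([-0.74673828,  0.39174868, -0.44037851]), 'torque': array([ 0.00828404, -0.01967728, -0.00581977]), 'grip_width': 0.9982173215809529}
scene {'camera_matrix': array([[517.09661029,   0.        , 313.20925032],
       [  0.        , 517.09661029, 250.59506487],
       [  0.        ,   0.        ,   1.        ]]), 'k1': -0.11431330265861649, 'R': array([[ 0.18567535,  0.98259896,  0.00489382],
       [ 0.7561385 , -0.13969843, -0.63932692],
       [-0.62751831,  0.12240766, -0.76891946]]), 't': array([-0.09014045, -0.37247725,  1.66508662])}
side {'camera_matrix': array([[476.62142822,   0.        , 319.56274453],
       [  0.        , 476.62142822, 246.36901222],
       [  0.        ,   0.        ,   1.        ]]), 'k1': -0.015142619229612606, 'R': array([[-0.7944129 , -0.60691355,  0.02375048],
       [-0.30853238,  0.36955011, -0.87649329],
       [ 0.52317867, -0.70362537, -0.48082786]]), 't': array([0.44459356, 0.31288084, 0.77226475])}
wrist {'camera_matrix': array([[391.95292278,   0.        , 325.28962161],
       [  0.        , 391.95292278, 241.71735617],
       [  0.        ,   0.        ,   1.        ]]), 'k1': -0.05140342744852061, 'R': array([[ 0.22407921, -0.97456991, -0.00140952],
       [-0.9409948 , -0.21673533,  0.25991265],
       [-0.25360854, -0.05691467, -0.9656311 ]]), 't': array([-0.6492802 , -0.03208534,  0.38942882])}
```

View pics/scene0.png

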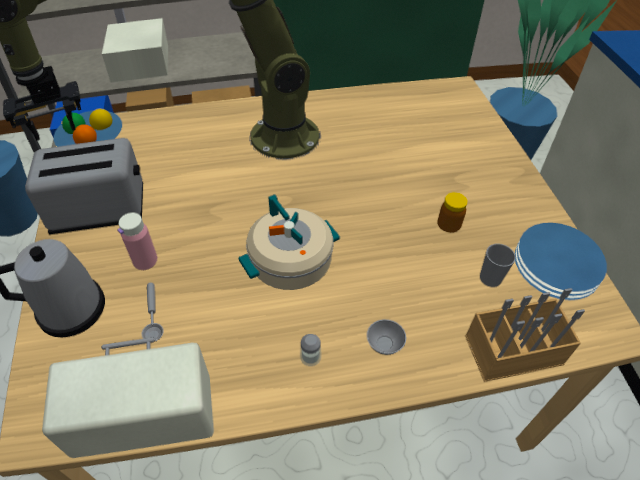

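View pics/side0.png

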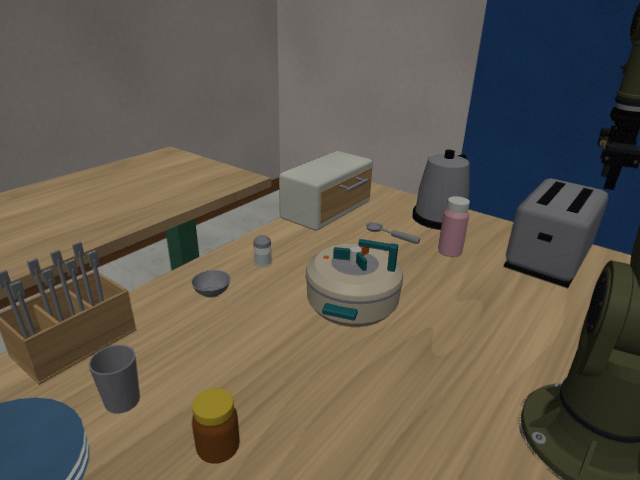

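View pics/wrist0.png

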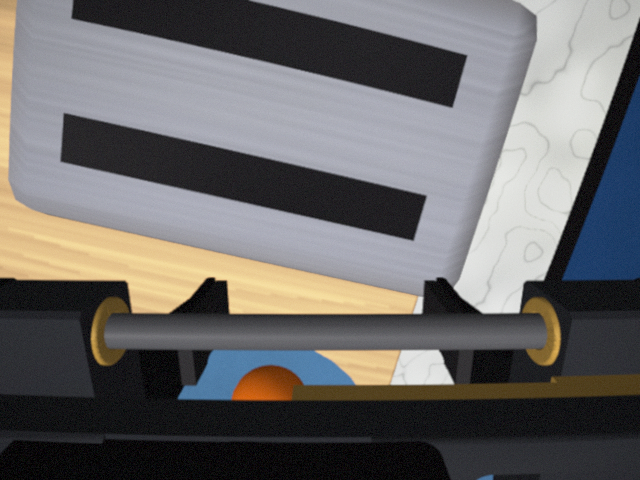

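```bash
cat > h.py <<'E'
import numpy as np, cv2
from bench import ctrl
def ray(n,uv,info=None):
    i=info or ctrl.camera_info(n); K=i["camera_matrix"]
    d=np.array([i["k1"],0,0,0,0.])
    p=cv2.undistortPoints(np.array([[uv]],float),K,d)[0,0]
    R=np.array(i["R"]);t=np.array(i["t"])
    return -R.T@t, R.T@np.array([p[0],p[1],1.])
def onz(n,uv,z,info=None):
    c,v=ray(n,uv,info); return c+v*(z-c[2])/v[2]
def proj(n,X,info=None):
    i=info or ctrl.camera_info(n)
    c=np.array(i["R"])@np.array(X)+i["t"]; p=c[:2]/c[2]
    p=p*(1+i["k1"]*(p@p)); K=i["camera_matrix"]
    return K[:2,:2]@p+K[:2,2]
def tri(a,b):
    (c1,v1),(c2,v2)=a,b
    A=np.stack([v1,-v2],1); s=np.linalg.lstsq(A,c2-c1,rcond=None)[0]
    p,q=c1+v1*s[0],c2+v2*s[1]; return (p+q)/2,np.linalg.norm(p-q)
def orange(im,box):
    h=cv2.cvtColor(im,cv2.COLOR_BGR2HSV); x0,y0,x1,y1=box
    m=cv2.inRange(h,(3,150,100),(20,255,255)); k=np.zeros_like(m);k[y0:y1,x0:x1]=m[y0:y1,x0:x1]
    n,l,s,c=cv2.connectedComponentsWithStats(k)
    return [(s[i].tolist(),c[i].round(1).tolist()) for i in range(1,n) if s[i][4]>5]
E
python3 - <<'E'
from h import *
a=cv2.imread("pics/scene0.png");b=cv2.imread("pics/side0.png")
print(orange(a,(230,180,350,290)),orange(b,(290,220,420,320)))
cv2.imwrite("pics/z0.png",np.vstack([cv2.resize(a[185:295,230:350],(600,550),interpolation=3)[:300*2]])[:, :])
cv2.imwrite("pics/z1.png",cv2.resize(b[225:330,295:415],(680,595),interpolation=3))
def tealcomp(im,box):
    h=cv2.cvtColor(im,cv2.COLOR_BGR2HSV);x0,y0,x1,y1=box
    m=cv2.inRange(h,(80,100,40),(100,255,255));k=np.zeros_like(m);k[y0:y1,x0:x1]=m[y0:y1,x0:x1]
    n,l,s,c=cv2.connectedComponentsWithStats(k)
    return [(s[i].tolist(),c[i].round(1).tolist()) for i in range(1,n) if s[i][4]>8]
print(tealcomp(a,(230,180,350,290)),tealcomp(b,(290,220,420,330)))
E
```

```text
[([269, 225, 15, 6, 59], [276.0, 227.3]), ([300, 250, 6, 5, 22], [302.3, 251.8])] [([323, 256, 6, 3, 14], [325.8, 256.9])]
[([269, 195, 20, 25, 234], [276.4, 207.3]), ([290, 212, 7, 12, 45], [294.0, 217.9]), ([326, 221, 13, 20, 68], [333.4, 232.8]), ([291, 228, 11, 16, 104], [296.2, 235.6]), ([239, 254, 20, 24, 238], [248.4, 265.9])] [([359, 239, 39, 32, 385], [383.0, 250.4]), ([334, 247, 16, 13, 177], [341.5, 253.0]), ([356, 253, 11, 18, 127], [361.2, 261.2]), ([322, 303, 35, 17, 349], [339.5, 311.0])]
```

View pics/z0.png

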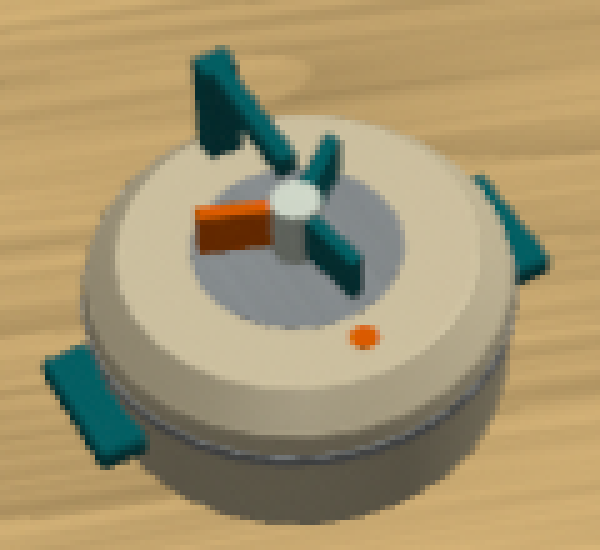

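View pics/z1.png

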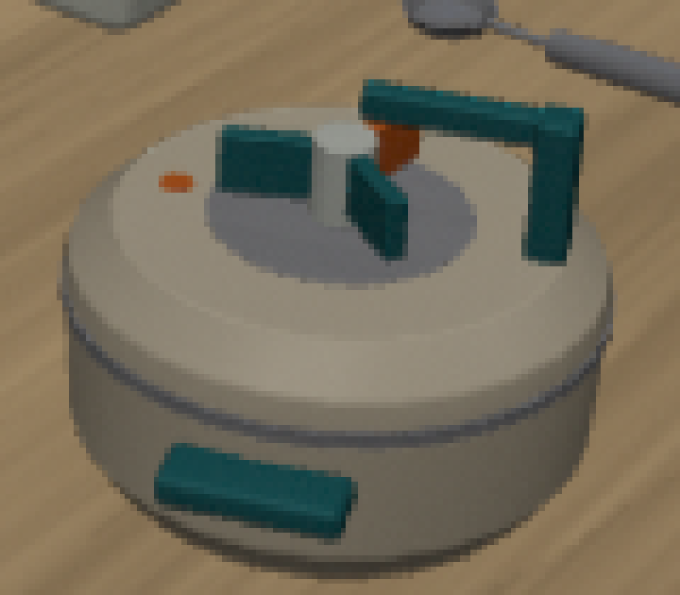

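```bash
python3 - <<'E'
from h import *
hs,hd=(288.6,224.2),(355.5,248.8)
print(onz("scene",hs,.142),onz("side",hd,.142),tri(ray("scene",hs),ray("side",hd)))
ms,md=(302.3,251.8),(325.8,256.9)
print(onz("scene",ms,.108),onz("side",md,.108),tri(ray("scene",ms),ray("side",md)))
# orange tip outer, top edge left end  zoom (197,209)
for uv in [(269.5,226.8),(273,226.5)]: print(onz("scene",uv,.140))
# grip bar tip end (post top)
t=(230+212/5,185+50/5); print("posttop",onz("scene",t,.166))
# casserole rim: handles
for u in [(248.4,265.9),(333.4,232.8)]: print("handle",onz("scene",u,.06))
# others
for n,u in [("kids cap",(131,222))]: print(n,onz("scene",u,.154))
print("bottle base side",onz("side",(452,250),0), "shaker",onz("side",(263,264),0),"jar",onz("side",(217,445),0),"spoon",onz("side",(400,233),0))
E
```

```text
[ 0.51786125 -0.06608756  0.142     ] [ 0.51646214 -0.06459856  0.142     ] (array([ 0.51721289, -0.06594736,  0.14120129]), np.float64(0.00016517679622825478))
[ 0.5794658  -0.04434414  0.108     ] [ 0.57910934 -0.04397639  0.108     ] (array([ 0.57931654, -0.04430099,  0.10779066]), np.float64(4.784835062090246e-05))
[ 0.51604844 -0.11153314  0.14      ]
[ 0.51660684 -0.10326695  0.14      ]
posttop [ 0.43755093 -0.09249846  0.166     ]
handle [ 0.56012419 -0.1736648   0.06      ]
handle [0.49278041 0.05062847 0.06      ]
kids cap [ 0.45267934 -0.43486473  0.154     ]
bottle base side [ 0.44159229 -0.45072153  0.        ] shaker [ 0.7914175  -0.06271444  0.        ] jar [0.46707773 0.38617487 0.        ] spoon [ 6.04149384e-01 -4.48885130e-01  1.11022302e-16]
```

```bash
cat >> h.py <<'E'
from scipy.spatial.transform import Rotation as Ro
C=np.array([.517,-.0655]); Y0=0.331
def st():
    s=ctrl.get_state(); R=Ro.from_rotvec(s["tool_rot"]).as_matrix()
    p=s["position"]; d=p[:2]-C
    print("t",round(s["time"],2),"p",p.round(4),"r",(np.hypot(*d)*1e3).round(1),"ang",np.degrees(np.arctan2(d[1],d[0])).round(1),"F",s["ft_force"].round(1),"g",round(s["grip_width"],2),"q",s["joint_positions"].round(2))
    return s,R
def to(target,Rt=None):
    s,R=st(); print("tool delta mm",(R.T@(np.array(target)-s["position"])*1e3).round(1))
    if Rt is not None: print("turn",Ro.from_matrix(R.T@Rt).as_rotvec().round(3))
E
python3 - <<'E'
from h import *
s,R=st(); print(R.round(3))
E
```

```text
t 0.15 p [ 0.1453 -0.6331  0.2217] r 678.4 ang -123.2 F [ 0.6 -0.2  0.3] g 1.0 q [ 1.36  0.32 -0.07  1.45  0.02  1.37 -0.06]
[[-0.975 -0.     0.224]
 [-0.224  0.001 -0.975]
 [ 0.    -1.    -0.001]]
```

Emit:
play_rows:
  translation:
    - [0,-10,0]
    - [0,-10,0]
    - [0,-10,0]
    - [0,-10,0]
    - [0,-10,0]
    - [0,-10,0]
    - [0,-10,0]
    - [0,-10,0]
    - [0,-10,0]
    - [0,-10,0]
  turn:
    - [0,0,0]
    - [0,-0.12,0]
    - [0,-0.12,0]
    - [0,-0.12,0]
    - [0,-0.12,0]
    - [0,-0.12,0]
    - [0,-0.12,0]
    - [0,-0.12,0]
    - [0,-0.12,0]
    - [0,-0.12,0]
  fingers: [-1,-1,-1,-1,-1,-1,-1,-1,-1,-1]
  grip_force: 10

```text
time: 0.98
position: [0.1455, -0.6335, 0.3238]
tool_rot: [-1.076, 1.397, -1.398]
ft_force: [-0.2, -0.9, -0.1]
grip_width: 0.327
```

```bash
python3 - <<'E'
from h import *
Rt=np.array([[0,0,1],[-1,0,0],[0,-1,0.]])
to([.53,-.035,.30],Rt)
E
```

```text
t 0.98 p [ 0.1455 -0.6335  0.3238] r 678.7 ang -123.2 F [-0.2 -0.9 -0.1] g 0.33 q [ 1.46  0.3  -0.2   1.28  0.06  1.57  1.  ]
tool delta mm [-677.1   23.5  218.4]
turn [-0.    -0.259  0.001]
```

Emit:
play_rows:
  translation:
    - [0,0,0]
    - [0,0,0]
    - [-30,0,19]
    - [-30,0,19]
    - [-30,0,19]
    - [-30,0,19]
    - [-30,0,19]
    - [-30,0,19]
    - [-30,0,19]
    - [-30,0,19]
  turn:
    - [0,-0.12,0]
    - [0,-0.12,0]
    - [0,-0.019,0]
    - [0,0,0]
    - [0,0,0]
    - [0,0,0]
    - [0,0,0]
    - [0,0,0]
    - [0,0,0]
    - [0,0,0]
  fingers: [-1,-1,-1,-1,-1,-1,-1,-1,-1,-1]

```text
time: 1.82
position: [0.3002, -0.3932, 0.3234]
tool_rot: [-1.207, 1.213, -1.215]
ft_force: [0.9, -0.2, 0.4]
grip_width: 0.007
```

Emit:
play_rows:
  translation:
    - [-30,0,19]
    - [-30,0,19]
    - [-30,0,19]
    - [-30,0,19]
    - [-30,0,19]
    - [-30,0,19]
    - [-30,0,19]
    - [-30,0,19]
    - [-30,0,19]
    - [0,0,0]
  turn:
    - [0,0,0]
    - [0,0,0]
    - [0,0,0]
    - [0,0,0]
    - [0,0,0]
    - [0,0,0]
    - [0,0,0]
    - [0,0,0]
    - [0,0,0]
    - [0,0,0]
  fingers: [-1,-1,-1,-1,-1,-1,-1,-1,-1,-1]

```text
time: 2.65
position: [0.4754, -0.1175, 0.3238]
tool_rot: [-1.208, 1.204, -1.205]
ft_force: [0.6, 0.1, 0.5]
grip_width: 0.01
```

```bash
python3 - <<'E'
from h import *
Rt=np.array([[0,0,1],[-1,0,0],[0,-1,0.]])
to([.5275,-.031,.25],Rt)
i=ctrl.camera_info("wrist"); print(proj("wrist",[.517,-.0655,.142],i),proj("wrist",[.579,-.044,.108],i))
cv2.imwrite("pics/w1.png",ctrl.get_image("wrist"));cv2.imwrite("pics/s1.png",ctrl.get_image("side"))
E
```

```text
t 2.65 p [ 0.4754 -0.1175  0.3238] r 66.6 ang -128.7 F [0.6 0.1 0.5] g 0.01 q [ 1.01 -0.04 -0.78  1.65 -0.03  1.52  0.23]
tool delta mm [-86.   74.2  52.4]
turn [-0.003  0.006 -0.002]
[373.78875303 159.83323558] [436.03287051 135.27742893]
```

View pics/w1.png

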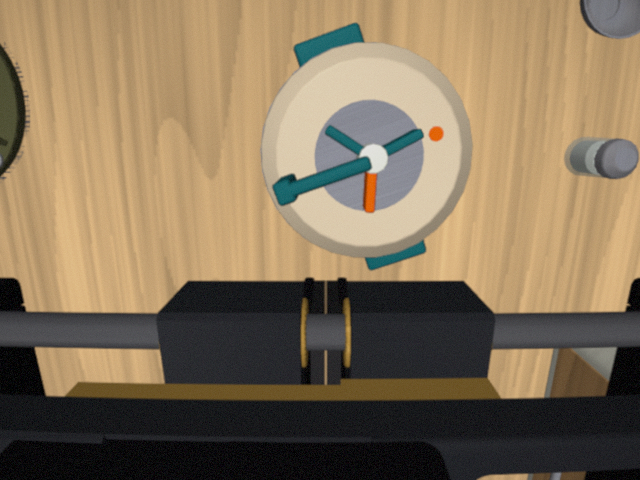

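View pics/s1.png

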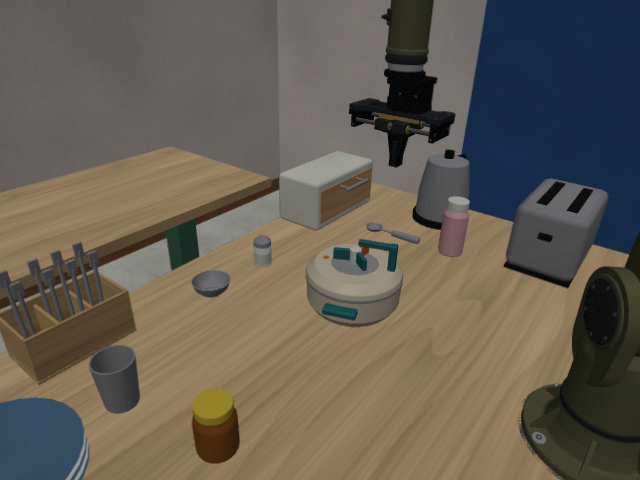

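Emit:
play_rows:
  translation:
    - [-29,0,16]
    - [-29,0,16]
    - [-29.5,0,16]
    - [0,0,0]
    - [0,30,0]
    - [0,30,0]
    - [0,30,0]
    - [0,30,0]
    - [0,20,0]
    - [0,0,0]
  turn:
    - [0,0.006,0]
    - [0,0,0]
    - [0,0,0]
    - [0,0,0]
    - [0,0,0]
    - [0,0,0]
    - [0,0,0]
    - [0,0,0]
    - [0,0,0]
    - [0,0,0]
  fingers: [-1,-1,-1,-1,-1,-1,-1,-1,-1,-1]

```text
time: 3.58
position: [0.5174, -0.0411, 0.1783]
tool_rot: [-1.208, 1.226, -1.216]
ft_force: [-0.8, -0.5, -0.6]
grip_width: 0.007
```

```bash
python3 - <<'E'
from h import *
Rt=np.array([[0,0,1],[-1,0,0],[0,-1,0.]])
to([.5233,-.030,.124],Rt)
cv2.imwrite("pics/s2.png",cv2.resize(ctrl.get_image("side")[150:330,260:460],(660,594)))
cv2.imwrite("pics/c2.png",cv2.resize(ctrl.get_image("scene")[120:300,190:390],(660,594)))
E
```

```text
t 3.58 p [ 0.5174 -0.0411  0.1783] r 24.4 ang 89.0 F [-0.8 -0.5 -0.6] g 0.01 q [ 0.86  0.15 -0.89  1.8   0.12  1.25 -0.08]
tool delta mm [-11.2  54.3   6.1]
turn [ 0.008 -0.015 -0.   ]
```

View pics/s2.png

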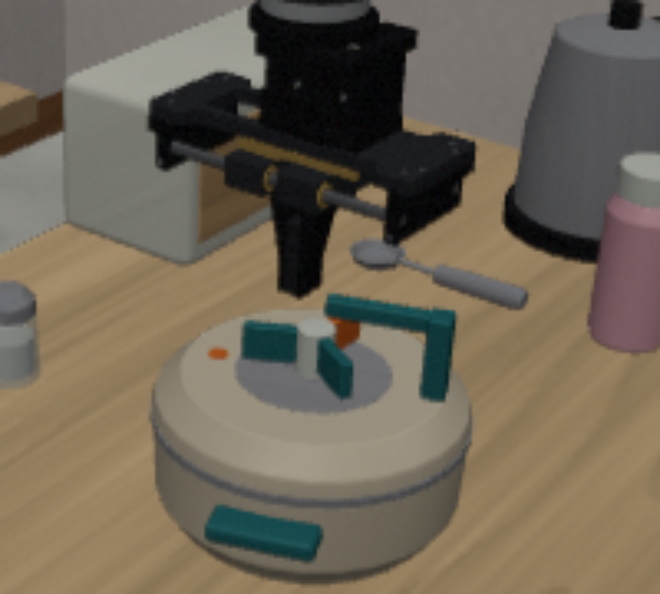

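View pics/c2.png

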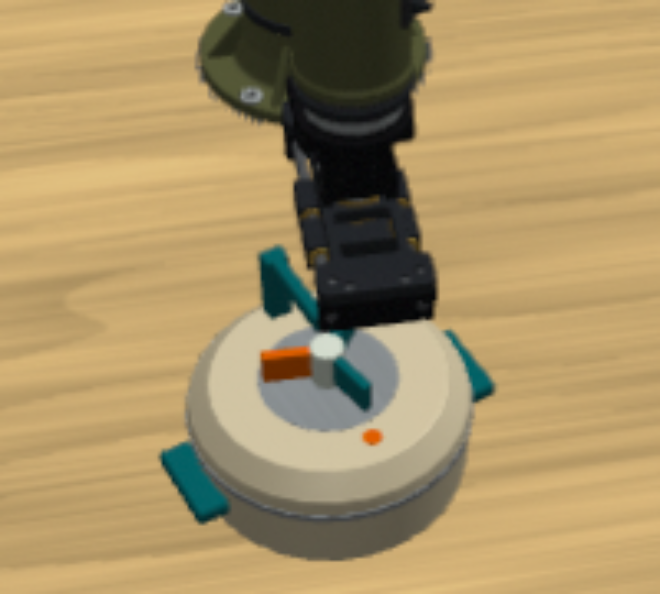

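Emit:
play_rows:
  translation:
    - [-6,0,3]
    - [-5,0,3]
    - [0,0,0]
    - [0,9,0]
    - [0,9,0]
    - [0,9,0]
    - [0,9,0]
    - [0,9,0]
    - [0,9,0]
    - [0,0,0]
  turn:
    - [0,-0.015,0]
    - [0,0,0]
    - [0,0,0]
    - [0,0,0]
    - [0,0,0]
    - [0,0,0]
    - [0,0,0]
    - [0,0,0]
    - [0,0,0]
    - [0,0,0]
  fingers: [-1,-1,-1,-1,-1,-1,-1,-1,-1,-1]

```text
time: 4.52
position: [0.5255, -0.0279, 0.1261]
tool_rot: [-1.213, 1.21, -1.205]
ft_force: [-0.6, 0.2, -0.6]
grip_width: 0.01
```

```bash
python3 - <<'E'
from h import *
Rt=np.array([[0,0,1],[-1,0,0],[0,-1,0.]])
to([.5233,-.030,.124],Rt)
s=ctrl.get_state();print(proj("side",s["position"]))
cv2.imwrite("pics/s3.png",cv2.resize(ctrl.get_image("side")[210:330,290:430],(700,600)))
E
```

```text
t 4.52 p [ 0.5255 -0.0279  0.1261] r 38.5 ang 77.3 F [-0.6  0.2 -0.6] g 0.01 q [ 0.81  0.23 -0.89  1.85  0.19  1.16 -0.15]
tool delta mm [ 2.1  2.1 -2.2]
turn [ 0.004  0.003 -0.001]
[341.86663996 260.52709927]
```

View pics/s3.png

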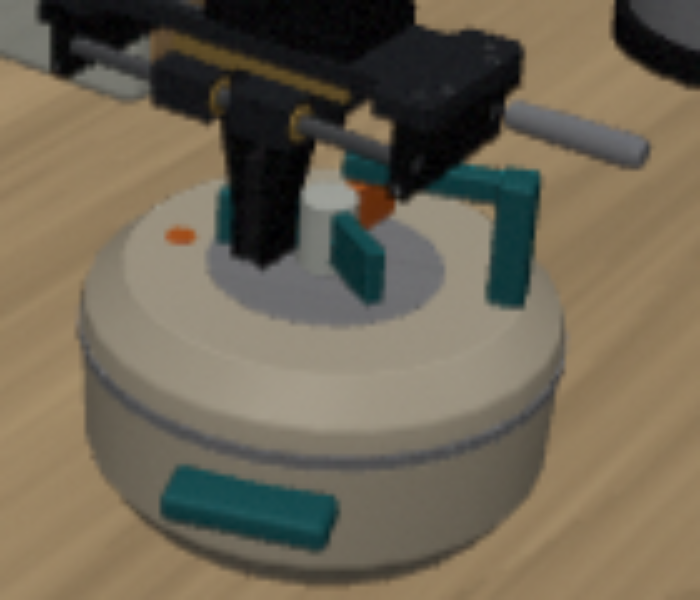

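```bash
cat >> h.py <<'E'
def arc(a0,step,n,r=36.,z=None):
    s,R=st(); p=s["position"]
    out=[]
    for k in range(1,n+1):
        a=np.radians(a0+step*k); q=np.array([C[0]+r/1e3*np.cos(a),C[1]+r/1e3*np.sin(a),z or p[2]])
        out.append((R.T@(q-p)*1e3).round(1).tolist()); p=q
    print(out)
E
python3 -c "
from h import *
arc(77,-9,10,36,.124)"
```

```text
t 4.57 p [ 0.5261 -0.0278  0.1272] r 38.8 ang 76.4 F [ 1.5 -0.   0.1] g 0.0 q [ 0.81  0.23 -0.89  1.85  0.19  1.16 -0.15]
[[4.3, 3.2, 4.4], [2.5, -0.0, 5.0], [3.3, -0.0, 4.6], [4.0, -0.0, 4.0], [4.6, -0.0, 3.3], [5.0, -0.0, 2.6], [5.4, -0.0, 1.8], [5.6, -0.0, 0.9], [5.6, -0.0, 0.0], [5.6, -0.0, -0.9]]
```

Emit:
play_rows:
  translation:
    - [4.3,2.5,4.4]
    - [2.5,0,5.0]
    - [3.3,0,4.6]
    - [4.0,0,4.0]
    - [4.6,0,3.3]
    - [5.0,0,2.6]
    - [5.4,0,1.8]
    - [5.6,0,0.9]
    - [5.6,0,0]
    - [5.6,0,-0.9]
  turn:
    - [0,0,0]
    - [0,0,0]
    - [0,0,0]
    - [0,0,0]
    - [0,0,0]
    - [0,0,0]
    - [0,0,0]
    - [0,0,0]
    - [0,0,0]
    - [0,0,0]
  fingers: [-1,-1,-1,-1,-1,-1,-1,-1,-1,-1]

```text
time: 5.4
position: [0.5531, -0.0743, 0.1261]
tool_rot: [-1.21, 1.207, -1.207]
ft_force: [-0.0, 1.4, 0.2]
grip_width: 0.004
```

```bash
python3 - <<'E'
from h import *
im=ctrl.get_image("scene"); print(orange(im,(230,180,350,290)))
cv2.imwrite("pics/c4.png",cv2.resize(im[170:290,220:360],(700,600)))
arc(-13,-9,10,36,.124)
E
```

```text
[([300, 250, 6, 5, 22], [302.3, 251.8])]
t 5.45 p [ 0.5528 -0.076   0.126 ] r 37.3 ang -16.3 F [ 1.  -0.7  0.1] g 0.01 q [ 0.83  0.3  -0.85  1.78  0.24  1.17 -0.1 ]
[[3.0, 2.0, -2.4], [5.1, 0.0, -2.5], [4.6, 0.0, -3.3], [4.0, 0.0, -4.0], [3.4, 0.0, -4.5], [2.6, 0.0, -5.0], [1.8, 0.0, -5.4], [0.9, 0.0, -5.6], [0.0, -0.0, -5.6], [-0.8, -0.0, -5.6]]
```

View pics/c4.png

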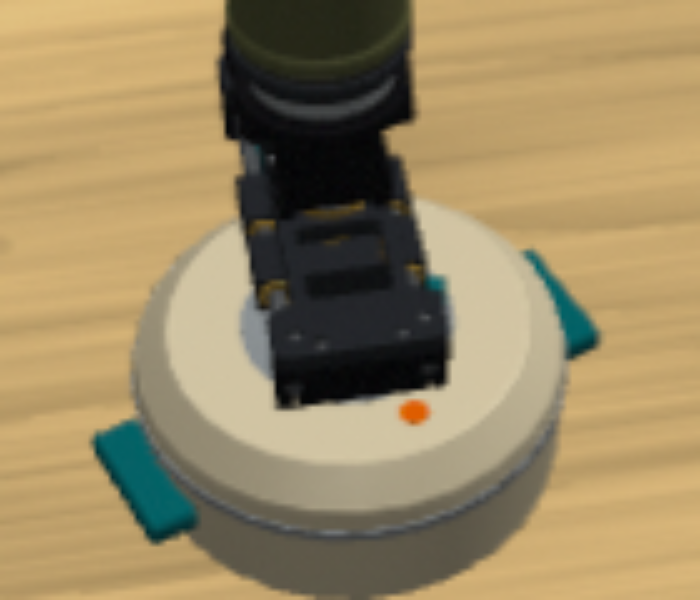

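Emit:
play_rows:
  translation:
    - [3.0,2.0,-2.4]
    - [5.1,0,-2.5]
    - [4.6,0,-3.3]
    - [4.0,0,-4.0]
    - [3.4,0,-4.5]
    - [2.6,0,-5.0]
    - [1.8,0,-5.4]
    - [0.9,0,-5.6]
    - [0,0,-5.6]
    - [-0.8,0,-5.6]
  turn:
    - [0,0,0]
    - [0,0,0]
    - [0,0,0]
    - [0,0,0]
    - [0,0,0]
    - [0,0,0]
    - [0,0,0]
    - [0,0,0]
    - [0,0,0]
    - [0,0,0]
  fingers: [-1,-1,-1,-1,-1,-1,-1,-1,-1,-1]

```text
time: 6.28
position: [0.5086, -0.0987, 0.1241]
tool_rot: [-1.211, 1.207, -1.208]
ft_force: [2.3, -0.5, 0.1]
grip_width: 0.004
```

```bash
python3 - <<'E'
from h import *
im=ctrl.get_image("scene"); print(orange(im,(230,180,350,290)))
im2=ctrl.get_image("side")
cv2.imwrite("pics/c5.png",np.hstack([cv2.resize(im[185:285,235:345],(400,364)),cv2.resize(im2[220:320,295:405],(400,364))]))
st()
E
```

```text
[([295, 218, 12, 9, 54], [300.3, 221.9]), ([300, 250, 6, 5, 22], [302.3, 251.8])]
t 6.38 p [ 0.5078 -0.0985  0.124 ] r 34.3 ang -105.5 F [-1.1  1.   0.2] g 0.0 q [ 0.93  0.2  -0.86  1.88  0.17  1.14  0.01]
```

View pics/c5.png

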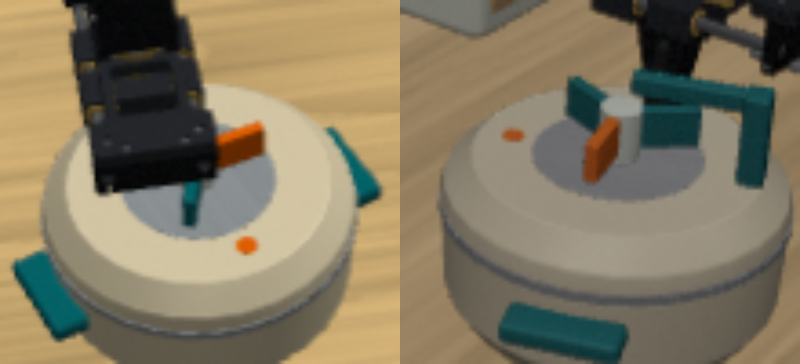

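```bash
python3 - <<'E'
from h import *
for uv in [(307.3,219.6),(300.3,221.9)]:
    q=onz("scene",uv,.140)[:2]-C; print(q,np.hypot(*q),np.degrees(np.arctan2(q[1],q[0])))
to([.4894,-.0424,.19])
E
```

```text
[-0.00761615  0.04591065] 0.046538083695174495 99.41905394326211
[-0.0032606   0.02818523] 0.02837320395694545 96.59890285507493
t 6.38 p [ 0.5078 -0.0985  0.124 ] r 34.3 ang -105.5 F [-1.1  1.   0.2] g 0.0 q [ 0.93  0.2  -0.86  1.88  0.17  1.14  0.01]
tool delta mm [-56.1 -66.  -18.3]
```

Emit:
play_rows:
  translation:
    - [0,0,3]
    - [0,-12,0]
    - [0,-15,0]
    - [0,-15,0]
    - [0,-15,0]
    - [0,-12,0]
    - [0,0,0]
    - [-14,0,-5]
    - [-14,0,-5]
    - [-14,0,-5]
  turn:
    - [0,0,0]
    - [0,0,0]
    - [0,0,0]
    - [0,0,0]
    - [0,0,0]
    - [0,0,0]
    - [0,0,0]
    - [0,0,0]
    - [0,0,0]
    - [0,0,0]
  fingers: [-1,-1,-1,-1,-1,-1,-1,-1,-1,-1]

```text
time: 7.22
position: [0.4955, -0.0541, 0.192]
tool_rot: [-1.212, 1.208, -1.205]
ft_force: [0.1, 0.3, -0.8]
grip_width: 0.008
```

```bash
python3 - <<'E'
from h import *
to([.4894,-.0424,.19])
im=ctrl.get_image("side")
cv2.imwrite("pics/c6.png",cv2.resize(im[190:320,290:430],(646,600)))
E
```

```text
t 7.22 p [ 0.4955 -0.0541  0.192 ] r 24.3 ang 152.1 F [ 0.1  0.3 -0.8] g 0.01 q [ 0.93  0.07 -0.9   1.83  0.06  1.27  0.02]
tool delta mm [-11.8   2.   -6.1]
```

View pics/c6.png

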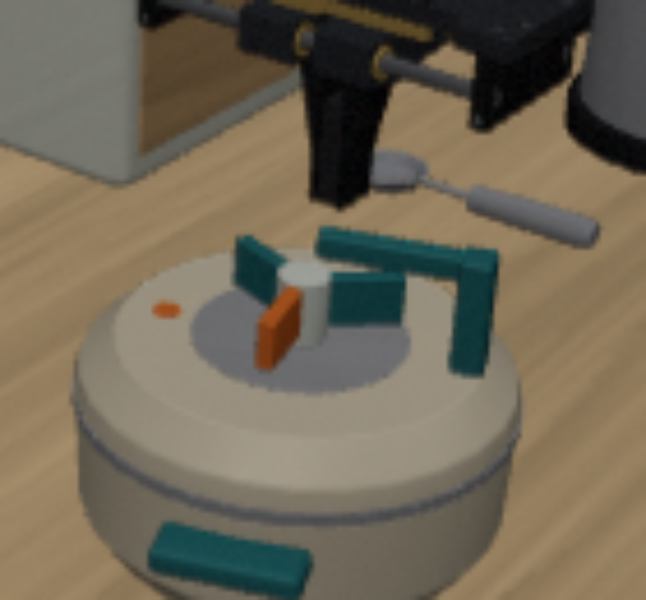

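Emit:
play_rows:
  translation:
    - [0,0,0]
    - [-3,0,-4]
    - [-3,0,-4]
    - [0,0,0]
    - [0,0,0]
    - [0,8,0]
    - [0,8,0]
    - [0,8,0]
    - [0,8,0]
    - [0,0,0]
  turn:
    - [0,0,0]
    - [0,0,0]
    - [0,0,0]
    - [0,0,0]
    - [0,0,0]
    - [0,0,0]
    - [0,0,0]
    - [0,0,0]
    - [0,0,0]
    - [0,0,0]
  fingers: [-1,-1,-1,-1,-1,-1,-1,-1,-1,-1]

```text
time: 8.1
position: [0.4875, -0.0504, 0.1587]
tool_rot: [-1.212, 1.21, -1.204]
ft_force: [0.0, 0.2, 0.1]
grip_width: 0.005
```

```bash
python3 - <<'E'
from h import *
to([.4859,-.0437,.124])
im=ctrl.get_image("side")
cv2.imwrite("pics/c7.png",cv2.resize(im[190:320,290:430],(646,600)))
E
```

```text
t 8.1 p [ 0.4875 -0.0504  0.1587] r 33.2 ang 152.9 F [0.  0.2 0.1] g 0.01 q [ 0.93  0.09 -0.91  1.89  0.07  1.2   0.  ]
tool delta mm [-6.6 34.7 -1.4]
```

View pics/c7.png

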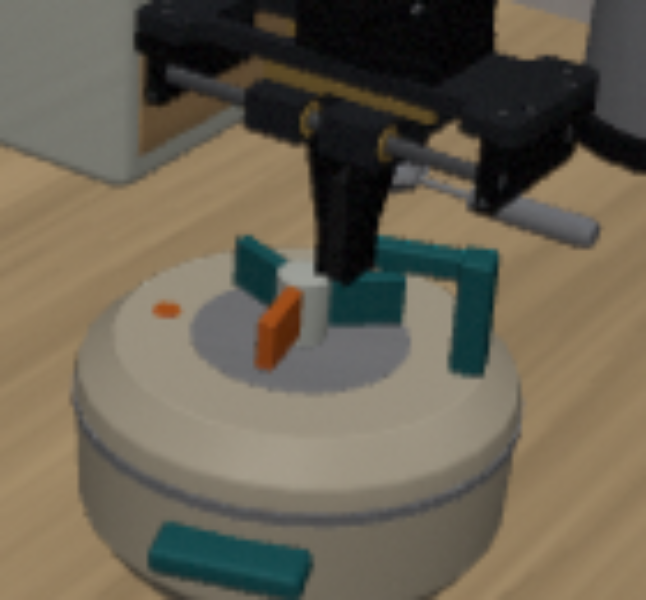

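Emit:
play_rows:
  translation:
    - [-4,0,-1]
    - [-3,0,0]
    - [0,0,0]
    - [0,0,0]
    - [0,8,0]
    - [0,8,0]
    - [0,8,0]
    - [0,9,0]
    - [0,0,0]
    - [0,0,0]
  turn:
    - [0,0,0]
    - [0,0,0]
    - [0,0,0]
    - [0,0,0]
    - [0,0,0]
    - [0,0,0]
    - [0,0,0]
    - [0,0,0]
    - [0,0,0]
    - [0,0,0]
  fingers: [-1,-1,-1,-1,-1,-1,-1,-1,-1,-1]

```text
time: 8.98
position: [0.4872, -0.0433, 0.1271]
tool_rot: [-1.211, 1.209, -1.205]
ft_force: [0.7, -0.1, 0.1]
grip_width: 0.006
```

```bash
python3 - <<'E'
from h import *
im=ctrl.get_image("side")
cv2.imwrite("pics/c8.png",cv2.resize(im[190:320,290:430],(646,600)))
arc(145,-8,10,37,.124)
E
```

```text
t 9.03 p [ 0.4877 -0.0433  0.1277] r 36.7 ang 142.9 F [0.6 0.6 0.7] g 0.01 q [ 0.91  0.12 -0.91  1.93  0.11  1.14 -0.04]
[[-3.1, 3.7, 2.2], [-3.5, -0.0, 3.8], [-2.9, -0.0, 4.2], [-2.3, -0.0, 4.6], [-1.7, -0.0, 4.9], [-1.0, -0.0, 5.1], [-0.3, -0.0, 5.2], [0.5, -0.0, 5.1], [1.2, -0.0, 5.0], [1.9, -0.0, 4.8]]
```

View pics/c8.png

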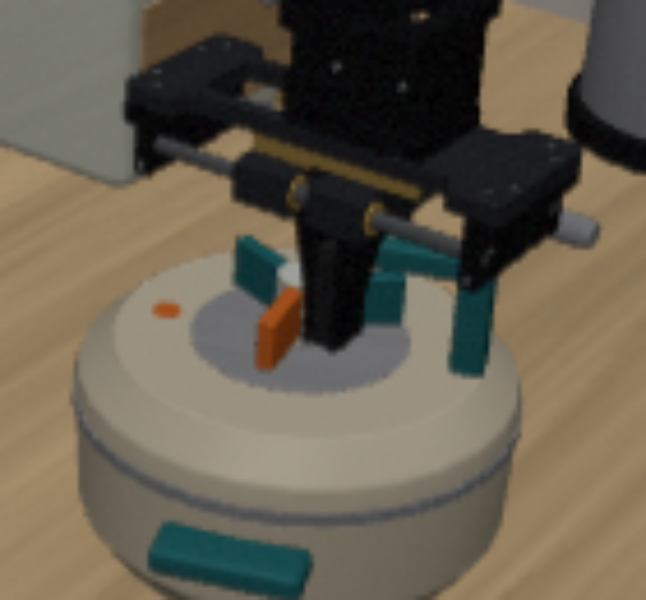

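Emit:
play_rows:
  translation:
    - [-3.1,3,2.2]
    - [-3.5,0,3.8]
    - [-2.9,0,4.2]
    - [-2.3,0,4.6]
    - [-1.7,0,4.9]
    - [-1.0,0,5.1]
    - [-0.3,0,5.2]
    - [0.5,0,5.1]
    - [1.2,0,5.0]
    - [1.9,0,4.8]
  turn:
    - [0,0,0]
    - [0,0,0]
    - [0,0,0]
    - [0,0,0]
    - [0,0,0]
    - [0,0,0]
    - [0,0,0]
    - [0,0,0]
    - [0,0,0]
    - [0,0,0]
  fingers: [-1,-1,-1,-1,-1,-1,-1,-1,-1,-1]

```text
time: 9.87
position: [0.5334, -0.0319, 0.125]
tool_rot: [-1.21, 1.207, -1.206]
ft_force: [-0.5, 0.4, 0.5]
grip_width: 0.005
```

```bash
python3 - <<'E'
from h import *
im=ctrl.get_image("scene"); im2=ctrl.get_image("side"); print(orange(im,(230,180,350,290)),orange(im2,(290,220,420,320)))
cv2.imwrite("pics/c9.png",np.hstack([cv2.resize(im[185:285,235:345],(400,364)),cv2.resize(im2[220:320,295:405],(400,364))]))
arc(65,-3,8,37,.124)
E
```

```text
[([300, 250, 6, 5, 22], [302.3, 251.8])] [([345, 249, 5, 11, 25], [348.0, 254.5]), ([323, 256, 6, 3, 14], [325.8, 256.9])]
t 9.97 p [ 0.5339 -0.0324  0.1251] r 37.1 ang 62.9 F [ 0.2  0.  -0. ] g 0.0 q [ 0.82  0.25 -0.9   1.83  0.22  1.16 -0.16]
[[0.4, 1.1, 0.5], [1.0, 0.0, 1.7], [1.0, 0.0, 1.6], [1.1, 0.0, 1.6], [1.2, 0.0, 1.5], [1.3, 0.0, 1.4], [1.4, 0.0, 1.4], [1.4, 0.0, 1.3]]
```

View pics/c9.png

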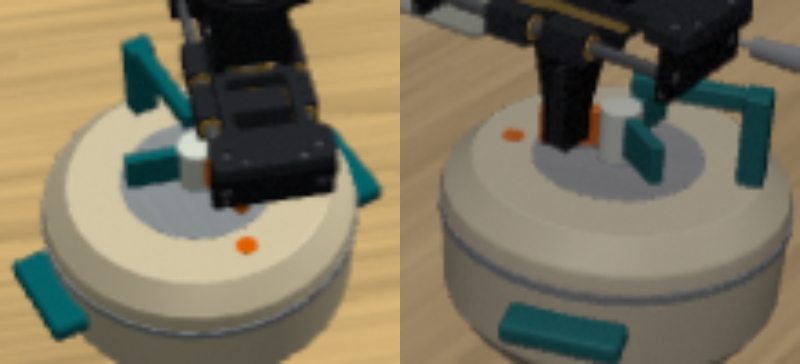

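Emit:
play_rows:
  translation:
    - [0.4,0.5,0.8]
    - [0.5,0,0.9]
    - [0.5,0,0.9]
    - [0.5,0,0.9]
    - [0.6,0,0.9]
    - [0.6,0,0.8]
    - [0.6,0,0.8]
    - [0.7,0,0.8]
    - [0,0,0]
    - [0,0,0]
  turn:
    - [0,0,0]
    - [0,0,0]
    - [0,0,0]
    - [0,0,0]
    - [0,0,0]
    - [0,0,0]
    - [0,0,0]
    - [0,0,0]
    - [0,0,0]
    - [0,0,0]
  fingers: [-1,-1,-1,-1,-1,-1,-1,-1,-1,-1]

```text
time: 10.8
position: [0.5398, -0.0367, 0.1246]
tool_rot: [-1.21, 1.207, -1.207]
ft_force: [-0.4, 0.2, -0.5]
grip_width: 0.003
```

```bash
cat >> h.py <<'E'
def teal(im,box):
    h=cv2.cvtColor(im,cv2.COLOR_BGR2HSV);x0,y0,x1,y1=box
    m=cv2.inRange(h,(80,100,40),(100,255,255));k=np.zeros_like(m);k[y0:y1,x0:x1]=m[y0:y1,x0:x1]
    n,l,s,c=cv2.connectedComponentsWithStats(k)
    return [(s[i].tolist(),c[i].round(1).tolist()) for i in range(1,n) if s[i][4]>8]
E
python3 - <<'E'
from h import *
im=ctrl.get_image("scene"); im2=ctrl.get_image("side"); print(orange(im,(230,180,350,290)),orange(im2,(290,220,420,320)))
cv2.imwrite("pics/d1.png",np.hstack([cv2.resize(im[185:285,235:345],(400,364)),cv2.resize(im2[220:320,295:405],(400,364))]))
print(teal(im,(265,215,300,245)))
for a in (-85,-90,-95,-101):
    a=np.radians(a);print(proj("scene",[C[0]+.048*np.cos(a),C[1]+.048*np.sin(a),.140]).round(1))
st()
E
```

```text
[([300, 250, 6, 5, 22], [302.3, 251.8])] [([344, 248, 6, 11, 38], [347.2, 253.3]), ([323, 256, 6, 3, 14], [325.8, 256.9])]
[([283, 215, 3, 5, 10], [284.3, 216.4]), ([269, 224, 15, 10, 132], [276.2, 228.7])]
[269.  228.5]
[268.7 227.2]
[268.6 225.9]
[268.6 224.3]
t 10.9 p [ 0.5398 -0.0366  0.1246] r 36.8 ang 51.7 F [ 0.   0.3 -0. ] g 0.0 q [ 0.81  0.27 -0.89  1.82  0.23  1.16 -0.16]
```

View pics/d1.png

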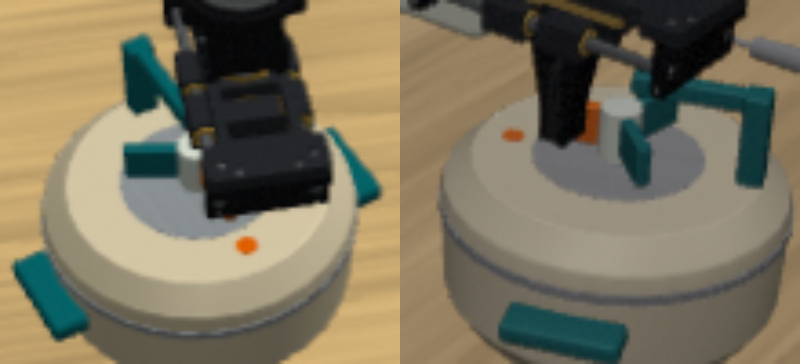

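Emit:
play_rows:
  translation:
    - [0.5,0,0.6]
    - [0.5,0,0.6]
    - [0.5,0,0.6]
    - [0.5,0,0.6]
    - [0.5,0,0.5]
    - [0.5,0,0.5]
    - [0,0,0]
    - [0,0,0]
    - [0,0,0]
    - [0,0,0]
  turn:
    - [0,0,0]
    - [0,0,0]
    - [0,0,0]
    - [0,0,0]
    - [0,0,0]
    - [0,0,0]
    - [0,0,0]
    - [0,0,0]
    - [0,0,0]
    - [0,0,0]
  fingers: [-1,-1,-1,-1,-1,-1,-1,-1,-1,-1]

```text
time: 11.73
position: [0.541, -0.0372, 0.1241]
tool_rot: [-1.213, 1.21, -1.202]
ft_force: [-6.4, 5.1, 2.8]
grip_width: 0.003
```

```bash
python3 - <<'E'
from h import *
im=ctrl.get_image("scene"); im2=ctrl.get_image("side"); print(orange(im,(230,180,350,290)),orange(im2,(290,220,420,320)))
cv2.imwrite("pics/d2.png",np.hstack([cv2.resize(im[185:285,235:345],(400,364)),cv2.resize(im2[220:320,295:405],(400,364))]))
print(teal(im,(265,215,300,245)))
for k in range(4): st(); ctrl.get_image("wrist")
E
```

```text
[([300, 250, 6, 5, 22], [302.3, 251.8])] [([344, 248, 6, 11, 43], [347.2, 253.0]), ([323, 256, 6, 3, 14], [325.8, 256.9])]
[([283, 215, 3, 5, 9], [284.2, 216.3]), ([269, 224, 15, 9, 119], [276.2, 228.2])]
t 11.83 p [ 0.541  -0.0373  0.1241] r 37.1 ang 49.6 F [-6.   4.6  2.9] g 0.01 q [ 0.81  0.28 -0.89  1.81  0.23  1.17 -0.16]
t 11.88 p [ 0.541  -0.0372  0.1241] r 37.1 ang 49.6 F [-5.5  4.8  3.6] g 0.01 q [ 0.81  0.28 -0.89  1.81  0.23  1.17 -0.16]
t 11.93 p [ 0.541  -0.0372  0.1241] r 37.1 ang 49.6 F [-6.   5.   2.8] g 0.0 q [ 0.81  0.28 -0.89  1.81  0.23  1.17 -0.16]
t 11.98 p [ 0.541  -0.0373  0.1241] r 37.1 ang 49.6 F [-5.5  4.3  3. ] g 0.01 q [ 0.81  0.28 -0.89  1.81  0.23  1.17 -0.16]
```

View pics/d2.png

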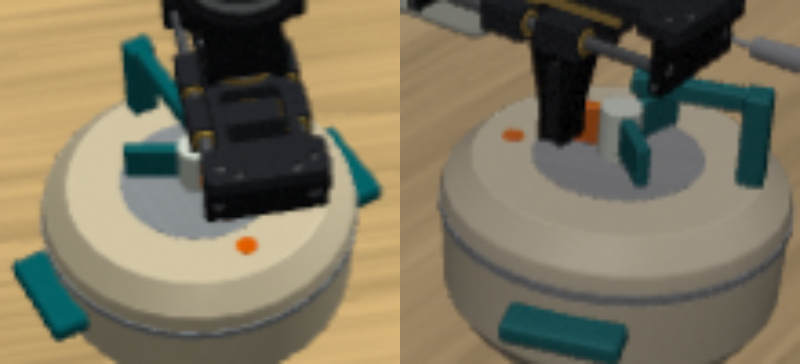

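Emit:
play_rows:
  translation:
    - [-2,0,-2]
    - [-2,0,-2]
    - [-2,0,-2]
    - [0,-10,0]
    - [0,-15,0]
    - [0,-15,0]
    - [0,-20,0]
    - [0,-20,0]
    - [-20,-20,-5]
    - [-30,-20,-10]
  turn:
    - [0,0,0]
    - [0,0,0]
    - [0,0,0]
    - [0,0,0]
    - [0,0,0]
    - [0,0,0]
    - [0,0,0]
    - [0,0,0]
    - [0,0,0]
    - [0,0,0]
  fingers: [-1,-1,-1,-1,-1,-1,-1,-1,-1,-1]

```text
time: 12.87
position: [0.523, 0.013, 0.2462]
tool_rot: [-1.207, 1.21, -1.213]
ft_force: [0.5, 0.0, 0.8]
grip_width: 0.006
```

Emit:
play_rows:
  translation:
    - [-30,0,0]
    - [-30,0,0]
    - [-30,0,0]
    - [-20,0,0]
    - [0,0,0]
    - [0,0,0]
    - [0,0,0]
    - [0,0,0]
    - [0,0,0]
    - [0,0,0]
  turn:
    - [0,0,0]
    - [0,0,0]
    - [0,0,0]
    - [0,0,0]
    - [0,0,0]
    - [0,0,0]
    - [0,0,0]
    - [0,0,0]
    - [0,0,0]
    - [0,0,0]
  fingers: [-1,-1,-1,-1,-1,-1,-1,-1,-1,-1]

```text
time: 13.7
position: [0.5218, 0.1251, 0.2445]
tool_rot: [-1.21, 1.208, -1.209]
ft_force: [-0.5, 0.5, 0.5]
grip_width: 0.007
```

```bash
python3 - <<'E'
from h import *
st()
im=ctrl.get_image("scene"); im2=ctrl.get_image("side"); o=orange(im,(230,180,350,290));print(o,orange(im2,(290,220,420,320)))
cv2.imwrite("pics/d3.png",np.hstack([cv2.resize(im[185:285,235:345],(400,364),interpolation=2),cv2.resize(im2[220:320,295:405],(400,364),interpolation=2)]))
print(teal(im,(230,180,350,290)))
print("handles before: 333.4,232.8 / 248.4,265.9")
E
```

```text
t 13.7 p [0.5218 0.1251 0.2445] r 190.7 ang 88.6 F [-0.5  0.5  0.5] g 0.01 q [ 0.65  0.17 -1.03  1.67  0.15  1.38 -0.4 ]
[([290, 229, 10, 16, 95], [294.6, 236.2]), ([300, 250, 6, 5, 22], [302.3, 251.8])] [([334, 246, 16, 13, 175], [341.3, 252.0]), ([323, 256, 6, 3, 14], [325.8, 256.9])]
[([269, 195, 20, 25, 236], [276.4, 207.2]), ([292, 213, 8, 13, 61], [296.0, 219.0]), ([326, 221, 13, 20, 68], [333.3, 232.8]), ([269, 224, 15, 9, 119], [276.2, 228.2]), ([239, 254, 20, 24, 238], [248.4, 265.9])]
handles before: 333.4,232.8 / 248.4,265.9
```

View pics/d3.png

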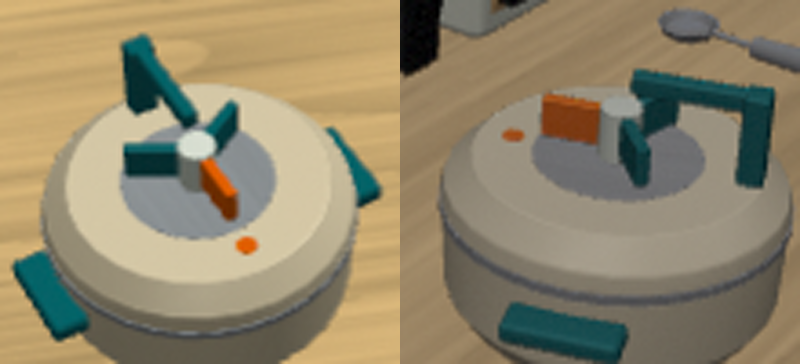

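```bash
python3 - <<'E'
from h import *
# wing box centroid expected in both views by angle: use top-edge mid/outer tip
for a in (15,19,23,27,31):
    A=np.radians(a);u=np.array([np.cos(A),np.sin(A)])
    f=lambda r,z:np.r_[C+u*r,z]
    print(a,"scene tip",proj("scene",f(.048,.140)).round(1),"side tip top/bot",proj("side",f(.048,.140)).round(1),proj("side",f(.048,.114)).round(1))
for n in ("scene","side"):
    im=ctrl.get_image(n); h=cv2.cvtColor(im,cv2.COLOR_BGR2HSV); m=cv2.inRange(h,(3,150,60),(20,255,255))
    x,y,w,hh=(280,222,26,26) if n=="scene" else (325,240,30,26)
    print(n); print("\n".join("%d "%(y+j)+"".join("#" if v else "." for v in m[y+j,x:x+w]) for j in range(hh)))
E
```

```text
15 scene tip [297.2 238.3] side tip top/bot [334.5 244.9] [334.1 255.2]
19 scene tip [298.5 237.7] side tip top/bot [334.  245.6] [333.6 255.9]
23 scene tip [299.8 237.2] side tip top/bot [333.6 246.3] [333.2 256.7]
27 scene tip [301.  236.6] side tip top/bot [333.4 247. ] [332.9 257.4]
31 scene tip [302.1 235.9] side tip top/bot [333.2 247.7] [332.7 258.2]
scene
222 ..........................
223 ..........................
224 ..........................
225 ..........................
226 ..........................
227 ..........................
228 ..........................
229 ..........####............
230 ..........#####...........
231 ..........#####...........
232 ..........######..........
233 ..........#######.........
234 ..........########........
235 ..........########........
236 ...........########.......
237 ............########......
238 .............#######......
239 .............#######......
240 ..............######......
241 ...............#####......
242 ................####......
243 ................####......
244 .................###......
245 .................
[... 286 characters left out ...]

246 ..........#####...............
247 .........############.........
248 .........################.....
249 .........################.....
250 .........################.....
251 .........################.....
252 .........################.....
253 .........################.....
254 .........###############......
255 .........###############......
256 ####.....###############......
257 ####.........###########......
258 ###...............######......
259 ..............................
260 ..............................
261 ..............................
262 ..............................
263 ..............................
264 ..............................
265 ..............................
```

```bash
python3 -c "
from bench import ctrl
print(ctrl.close_job())"
```

```text
the job is handed in; nothing more can be done
None
```

I locked the lid in two fingertip strokes and handed the job in at about 14 s. The first stroke pushed a teal wing round to just short of the carrying grip. I then lifted the finger over the grip, set it behind the orange wing and pushed that home.

My last checks:
- **Knob against its stop:** the finger stopped moving on a steady tangential resistance of about 8 N, which I took as the hard stop.
- **Angle:** both camera views put the orange wing at about 17–19° in world axes. The orange dot lies at 19°, so the wing points at it within a couple of degrees.
- **Casserole:** the dot and both side handles are at the same pixels as at the start, to within 0.1 px.
- **Robot clear:** the arm is about 0.19 m away from the knob, and the wrist force is back to noise level.

I did not re-measure the bystanders at the end, but the arm's path was planned to stay clear of all of them. None of the checks I ran failed or disagreed.

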